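# Wind the fan timer and hold the charging box open to air

### The job

Air the battery charging box: first, with the lid still shut, wind its spring fan timer by turning the wing key on the deck clockwise (seen from above), a part-turn at a time, until it is up against its stop. Then lift the lid by its bar handle and hold it steady, 60 degrees open from shut; the lid falls shut if let go, so the program finishes while still holding it there. Leave everything else on the desk where it is.

Things in the scene. Friction and masses are not known exactly. Their poses are not given: they have to be found in the camera images.
- charge_box: grey plastic charging box fixed to the desk, 150 (x) x 240 (y) x 74 mm high; origin at the centre of its underside on the desk. Its front (-x of its own axes) faces the robot. The lidded well with battery cells takes up its +y two thirds, a solid deck with the timer key and a fan grille the -y third. The deck's top is at z = 74 mm; nothing on it but the key stands higher than 92 mm.
- timer_key (a joint): turn of the timer's wing key, rad, growing clockwise seen from above about a vertical axis at (-25, -82.5) mm in the box's frame; starts between 0 and 0.9, the stop is at 3.0 (where the key's little nose meets the upright pin on the dial). A weak spring resists more as it is wound (up to about 0.1 N m including ratchet drag); the ratchet keeps the key where it is left.
- key_grip (a point): middle of the key's flat wing, on the key's axis, 118 mm above the desk. The wing is steel, 38 mm long (along this frame's x), 10 mm thick (along its y) and 26 mm high (104 to 130 mm above the desk), and turns with the key.
- lid (a joint): opening angle of the lid (grey plastic plate 155 x 161 x 6 mm with its bar handle, about 0.2 kg), rad: 0 shut, growing as its front edge rises, 1.047 is 60 degrees, stop at 1.45. Gravity and a weak spring close it from everywhere (about 1 to 2 N at the bar).
- lid_hinge (a point): middle of the lid's hinge line at the box's back edge, 74 mm above the desk; the hinge line runs along this frame's y; the frame does not turn with the lid.
- lid_bar (a point): middle of the lid's bar handle: a round steel bar, 10 mm in diameter, 100 mm long, parallel to the hinge, with its two feet at its ends (about 90 mm clear between them). With the lid shut it is 115 mm above the desk, 35 mm above the lid's top face and 18 mm ahead of the lid's front edge; it lies 173 mm before and 41 mm above the hinge line and moves with the lid on a 178 mm radius. Its round section turns freely between two fingers that pinch it from front and back.
- tape_measure: bystander, to be left alone: tape measure standing near the left edge of the desk, 36x84x62 mm; origin at the centre of its underside
- label_roll: bystander, to be left alone: white label roll, 69 mm across, 40 mm high; origin at the centre of its underside
- marker: bystander, to be left alone: marker pen, 135 mm long; origin at the centre of its underside
- screwdriver: bystander, to be left alone: screwdriver, 201 mm long; origin at the centre of its underside
- usb_adapter: bystander, to be left alone: small USB adapter, 64 mm long; origin at the centre of its underside

How it is judged:
On the way, in this order (a step that is already met when the one before it is completed fails the run):
1. the timer key is wound up against its stop while the lid is shut (value of joint timer_key above 2.7 rad and value of joint lid below 0.15 rad), for 0.2 s.
2. the lid is held open at 60 degrees by the fingers (value of joint lid between 0.925 and 1.169 rad and contact force between the fingers and lid above 0.3 N), for 0.3 s.
At the end, for the whole second after the job is handed in: The key is wound to within 0.3 rad of its stop; the lid is 60 degrees open within 7 degrees, still (under 0.1 rad/s), with the gripper's fingers bearing on it (over 0.3 N); no bystander has moved more than 30 mm (all of step 2 and value of joint timer_key above 2.7 rad and velocity of joint lid between -0.1 and 0.1 rad/s); the arm keeps its last pose, push and grip.
It fails at once if the lid is opened before the timer is wound to its stop (value of joint lid above 0.2 rad and value of joint timer_key below 2.7 rad).
It fails at once if a bystander (tape measure, label roll, marker, screwdriver, USB adapter) is moved by more than 30 mm (distance of any of tape_measure, label_roll, marker, screwdriver, usb_adapter from where it was at the start of the episode above 0.03 m).
It also fails if it takes over 72 s, if anything falls off the work surface, if the arm or the gripper's body presses on something with over 40 N, if the wrist force passes 120 N, or if a joint passes its speed limit or range.

### The arm

A 6-joint arm with a two-finger parallel gripper is mounted at the origin on the work surface; the furniture and walls round the work are solid. World frame = base frame: x ahead of the robot, y to its left, z up, the work surface at z = 0. Lengths are in m, angles in rad, forces in N, time in s.
With the tool pointing down it reaches from about 0.35 to 0.975 m from the base axis. Payload 4.9 kg.
Tool frame: the origin (TCP) lies on the front face of the gripper's body, between the roots of the fingers; the fingertips stand ctrl.finger_overhang ahead of it and the grasp point (between the pads) lies 54 mm ahead of it (ctrl.finger_overhang is the distance from the TCP to the fingertips, in m); z points along the fingers, y is the line along which they close (so a half turn about z gives the same grasp; the last joint's range is limited). The gripper opens to 85 mm and grips with 20 to 120 N. Pads are 22 mm wide; open, the fingers measure 114 mm over their backs; the gripper's body (76 mm by 85 mm) begins 54 mm behind the grasp point. The pads swing forward as they close: fully open they stand 13 mm farther back than shut.
Start: joints at [1.042, 0.053, 1.613, -0, 1.476, -0.119], TCP at [0.249, 0.573, 0.304] pointing down, gripper open.
Joint ranges: [-3.01, 3.01], [-1.01, 2.22], [0.06, 2.58], [-1.02, 4.17], [0.09, 2.62], [-3.14, 3.14]. Speed limits (rad/s): [2.57, 2.57, 3.14, 3.14, 3.14, 3.14].

### API

Orientations are given as a rotation vector (axis times angle).
In Python, from station import ctrl, vision gives the robot as it stands. The module is installed in compiled form; this text tells all that it offers.
- The arm moves only by the tool drive_tool, never from a script. Its argument "rows" is a list of rows, each a list of 2 entries, a list of its own where there are three numbers: the shift along the tool's x, y, z in m, then the turn about the tool's z in rad. A call has 1 to 10 rows; each row shifts and turns the commanded pose from where the row before left it, along the tool's axes as they then stand; what a row does not reach is not made up. A row lasts 1/10 s, in which the tool goes at most 50 mm and 8.59 degrees, less where a joint would pass 70% of its speed; a pose out of reach is approached as far as the arm can. A call with a gripper value outside its range is refused whole. "jaw" is the closure, from 0 (fully open) to 1 (shut), set as the call begins (left out, the last holds). The fingers move at their own pace and stop on an object; "grip_force" is the grip in N (left out, the last holds). Time passes only in rows, so rows that do not move let the fingers close. It gives the time, the measured TCP pose, the force, the opening and the grip force at its end, in the units of the state.
- ctrl.get_obs(): the state, without advancing time (a new reading comes with each control period).
- vision.get_image(name): name is "scene" or "top" or "wrist"; returns a dict with "image" (400x640x3 uint8, blue, green, red), "vertical_fov" (degrees; the focal length in pixels is half the picture's height over the tangent of half this angle, whatever the lens; pixels are square), "cx", "cy" (the principal point, pixels), "R" (3x3) and "t" (3): a world point X has camera coordinates R X + t. Camera axes: x right, y down, z forward; pixel columns grow to the right and rows downward; lengths in m; the calibration is good to about 2 mm. The wrist camera is an equidistant fisheye: a pixel r from the principal point sees the ray r / f radians off the axis. A picture is of the moment at which its call begins. There is no depth.
- ctrl.finish_job(): hands the job in; it is judged then, once.
The state is a dict: "t": time; "q": joint angles; "dq": joint speeds; "effort": joint torques, N m; "tool_pos": TCP position; "tool_rot": TCP orientation; "contact_force": force on the tool from outside, world axes, zero at the start; "wrist_torque": the same for the moment, N m; "opening": finger opening in m; "grip_force": force on a finger pad.
Only numpy, scipy, OpenCV 4.12 (cv2) and the standard library are available. Lean on these libraries where they do the work, as an engineer would, in place of code of your own. Each camera call takes 0.05 s, during which the arm holds its last target. There are 200 camera calls.

## Working session

There is one attempt and no reset: what is moved stays moved. The work goes in short steps, Python scripts to look and compute and a tool call to move; the robot and the scene stay as the last step left them, time stands still between calls to the robot, and variables do not carry over. Pictures are saved under pics/ and viewed, at most 10 in all, crops included, and the job is handed in when it is done.

Besides the shell and the picture viewer there is one more tool, called after "Request:" by a JSON object that holds its "op" and its "data", one argument or row to a line. drive_tool: Moves the arm, as the interface text tells. Its arguments: {"type":"object","properties":{"rows":{"type":"array","items":{"type":"array"}},"jaw":{"type":"number"},"grip_force":{"type":"number"}},"required":["rows"]}

```bash
mkdir -p pics; python3 - <<'E'
from station import ctrl, vision
import cv2,pickle
d={}
for n in("scene","top"):
    r=vision.get_image(n); d[n]=r; cv2.imwrite(f"pics/{n}0.png",r["image"]); print(n,r["vertical_fov"],r["cx"],r["cy"],r["R"],r["t"])
pickle.dump(d,open("d.pkl","wb"))
print(ctrl.get_obs(),ctrl.finger_overhang)
E
```

```text
scene 54.317975669348144 317.69315326408685 197.59030533888682 [[ 0.54121779 -0.8408151  -0.01064287]
 [-0.46023325 -0.28560379 -0.84060444]
 [ 0.70375327  0.45984828 -0.54154492]] [-0.26021956  0.31856899  0.67049745]
top 47.61440795986453 323.04463426001684 195.7105522201646 [[-0.00342317 -0.99991403 -0.01265795]
 [-0.99431466  0.00475062 -0.10637565]
 [ 0.10642664  0.01222185 -0.99424544]] [-0.00759357  0.45955696  1.08684148]
{'t': 0.1, 'q': array([ 1.04199733e+00,  5.32927935e-02,  1.61421026e+00,  5.32082145e-08,
        1.47603147e+00, -1.18979386e-01]), 'dq': array([-0.00043533, -0.00105416, -0.00342586, -0.00078868, -0.00246528,
        0.0004465 ]), 'effort': array([ 4.49566433e-04, -3.94900811e+01, -3.71364534e+01, -1.33912608e-04,
        3.87507782e-03,  2.58524057e-05]), 'tool_pos': array([0.24878391, 0.57285489, 0.30275263]), 'tool_rot': array([-6.39121638e-01, -3.07526203e+00,  2.89108522e-03]), 'contact_force': array([-0.41657975, -0.50631954,  0.51017508]), 'wrist_torque': array([ 0.00174912,  0.05697405, -0.03155862]), 'grip_force': 0.0, 'opening': 0.08540557278149279} 0.0726
```

View pics/top0.png

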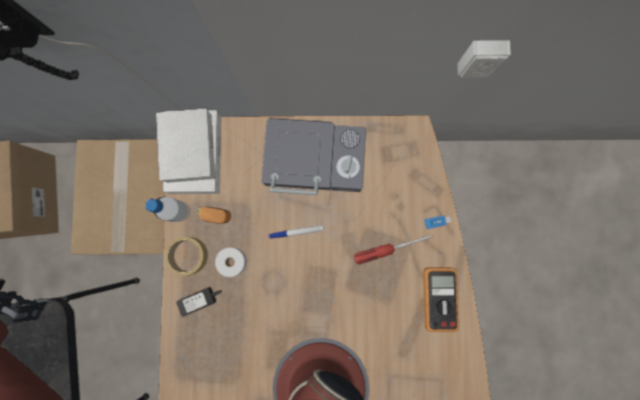

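View pics/scene0.png

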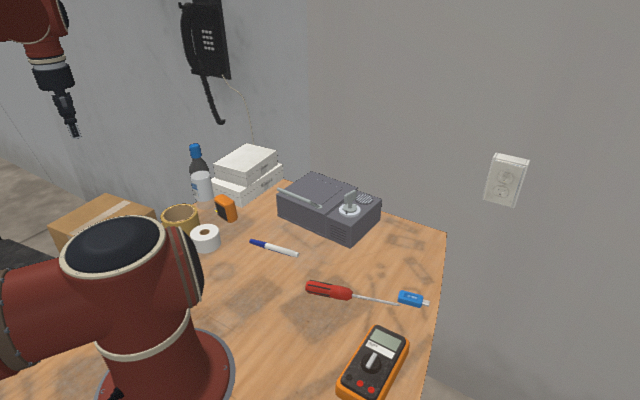

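The box is at top pixels about (263–366, 119–191), the key near (348,166) and the bar along row ~191 from 272 to 318. I'll enlarge that area.

```bash
python3 - <<'E'
import cv2,pickle
d=pickle.load(open("d.pkl","rb"))
a=cv2.resize(d["top"]["image"][110:200,255:375],None,fx=6.5,fy=6.5,interpolation=cv2.INTER_CUBIC)
cv2.imwrite("pics/c1.png",a)
a=cv2.resize(d["scene"]["image"][165:250,270:390],None,fx=6.5,fy=6.5,interpolation=cv2.INTER_CUBIC)
cv2.imwrite("pics/c2.png",a)
E
```

```text
(no output)
```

View pics/c1.png

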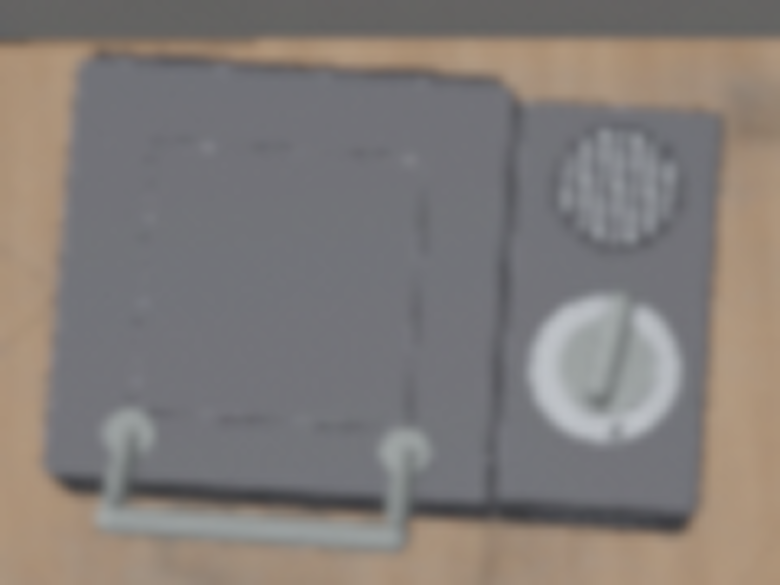

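View pics/c2.png

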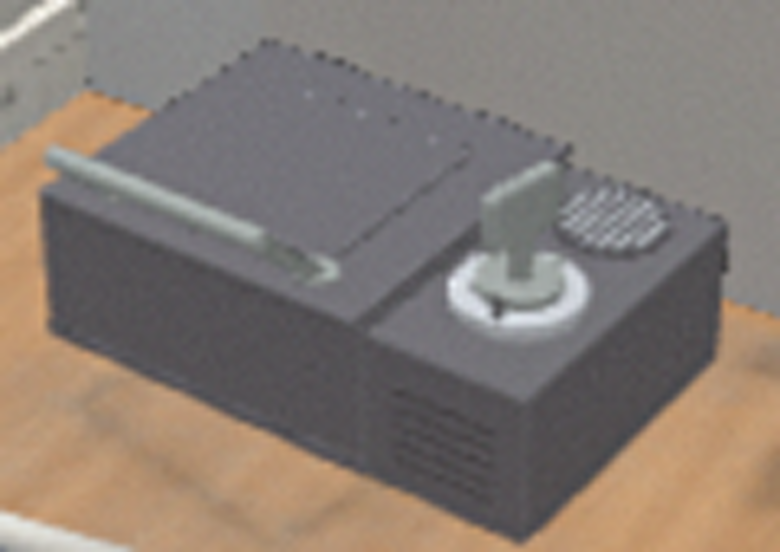

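The key's wing runs in c1 from about (628,300) to (600,402), with its top strip on the right. The bar ends are at c1 (100,518) and (406,540), and the deck corners are clear. Next I'll fit the box pose.

```bash
cat > h.py <<'E'
import numpy as np,pickle
from scipy.optimize import least_squares
d=pickle.load(open("d.pkl","rb"))
def proj(n,X):
    r=d[n]; f=200/np.tan(np.radians(r["vertical_fov"])/2)
    c=np.asarray(X)@np.array(r["R"]).T+r["t"]; return np.array([f*c[...,0]/c[...,2]+r["cx"],f*c[...,1]/c[...,2]+r["cy"]]).T
def ray(n,uv,z):
    r=d[n]; f=200/np.tan(np.radians(r["vertical_fov"])/2); R=np.array(r["R"])
    v=R.T@np.array([(uv[0]-r["cx"])/f,(uv[1]-r["cy"])/f,1]); o=-R.T@np.array(r["t"]); return o+v*(z-o[2])/v[2]
off={"top":(255,110),"scene":(270,165)}
def px(n,p): return (np.array(p)+.5)/6.5-.5+off[n]
E
python3 - <<'E'
from h import *
P=[("top",(720,113),(75,-120,74)),("top",(692,513),(-75,-120,74)),("top",(606,368),(-25,-82.5,78)),
("scene",(523,400),(-75,-120,74)),("scene",(522,540),(-75,-120,0)),("scene",(722,225),(75,-120,74)),("scene",(50,328),(-75,120,0)),("scene",(520,292),(-25,-82.5,78)),
("top",(100,518),(-98,None,115,50)),("top",(406,541),(-98,None,115,-50)),("top",(46,478),(-80,None,80,80.5)),("top",(85,57),(75,None,80,80.5))]
def res(p):
    x,y,a,yl=p;c,s=np.cos(a),np.sin(a);o=[]
    for n,q,b in P:
        by=b[1] if b[1] is not None else yl*1000+b[3]
        bx,bz=b[0]/1e3,b[2]/1e3;by/=1e3
        o+=list(proj(n,[x+c*bx-s*by,y+s*bx+c*by,bz])-px(n,q))
    return np.array(o)
r=least_squares(res,[.75,0,0,.04],loss="soft_l1");print(r.x);print(res(r.x).reshape(-1,2).round(1))
x,y,a,yl=r.x;c,s=np.cos(a),np.sin(a)
W=lambda bx,by:np.array([x+c*bx-s*by,y+s*bx+c*by])
print("key",W(-.025,-.0825),"bar",W(-.098,yl),"hinge",W(.075,yl))
A=ray("top",px("top",(626,300)),.13);B=ray("top",px("top",(599,402)),.13);print("wing",A,B,np.linalg.norm(A-B),np.arctan2(*(A-B)[[1,0]]),(A+B)/2)
E
python3 -c "
from station import ctrl
from scipy.spatial.transform import Rotation as R
print(R.from_rotvec(ctrl.get_obs()['tool_rot']).as_matrix())"
```

```text
[ 0.55538626  0.01441042 -0.08297371  0.0325532 ]
[[ 0.1 -0.9]
 [-0.1  0. ]
 [-1.2 -0.2]
 [ 0.4  0.4]
 [-0.5  3. ]
 [ 1.6 -0.5]
 [-0.2  1.6]
 [-0.6  0.5]
 [ 1.9  0.2]
 [-1.   0.1]
 [-0.1 -0.5]
 [-0.  -0.2]]
key [ 0.52363479 -0.06573379] bar [0.46042138 0.05497373] hinge [0.6328262  0.04063574]
wing [ 0.5378626  -0.07335786  0.13      ] [ 0.50241094 -0.06375352  0.13      ] 0.03672960290461014 -0.26456318920669847 [ 0.52013677 -0.06855569  0.13      ]
[[-9.17192600e-01  3.98442939e-01 -9.79711719e-04]
 [ 3.98444077e-01  9.17191096e-01 -1.67660836e-03]
 [ 2.30550104e-04 -1.92813311e-03 -9.99998115e-01]]
```

Request:
{"op": "drive_tool", "data": {
  "rows": [
    [[0,0,-0.05],0],
    [[0,0,-0.05],0],
    [[-0.028,-0.0265,0],0],
    [[-0.028,-0.0265,0],0],
    [[-0.028,-0.0265,0],0],
    [[-0.028,-0.0265,0],0],
    [[-0.028,-0.0265,0],0],
    [[-0.028,-0.0265,0],0],
    [[-0.028,-0.0265,0],0],
    [[-0.028,-0.0265,0],0]
  ],
  "jaw": 0,
  "grip_force": 50
}}

```text
t: 1.1
tool_pos: [0.3701, 0.288, 0.4034]
tool_rot: [-0.639, -3.076, 0.001]
contact_force: [0.8, -1.0, 0.0]
opening: 0.0853
grip_force: 0.0
```

Request:
{"op": "drive_tool", "data": {
  "rows": [
    [[-0.028,-0.0265,0],0],
    [[-0.028,-0.0265,0],0],
    [[-0.028,-0.0265,0],0],
    [[-0.028,-0.0265,0],0],
    [[-0.028,-0.0265,0],0],
    [[-0.028,-0.0265,0],0],
    [[-0.028,-0.0265,0],0],
    [[-0.028,-0.0265,0],0],
    [[-0.028,-0.0265,0],0],
    [[-0.028,-0.0265,0],0]
  ]
}}

```text
t: 2.1
tool_pos: [0.5214, -0.0667, 0.4034]
tool_rot: [-0.64, -3.075, -0.0]
contact_force: [0.7, 0.2, -0.7]
opening: 0.0854
grip_force: 0.0
```

Request:
{"op": "drive_tool", "data": {
  "rows": [
    [[0,0,0.04],-0.07],
    [[0,0,0.04],-0.075],
    [[0,0,0.04],0],
    [[0,0,0.03],0],
    [[0,0,0],0],
    [[0,0,0],0]
  ]
}}

```text
t: 2.7
tool_pos: [0.5211, -0.065, 0.2539]
tool_rot: [-0.415, -3.113, -0.0]
contact_force: [1.1, -0.8, 0.8]
opening: 0.0854
grip_force: 0.0
```

```bash
python3 - <<'E'
from station import ctrl, vision
import cv2,pickle
o=ctrl.get_obs();r=vision.get_image("wrist");pickle.dump(r,open("w.pkl","wb"))
print(o["q"],o["tool_pos"],o["t"],r["vertical_fov"],r["cx"],r["cy"])
cv2.imwrite("pics/w1.png",r["image"])
E
```

```text
[-2.65926317e-01 -1.51665998e-01  1.89449660e+00 -3.81681808e-05
  1.39981380e+00 -1.57193758e+00] [ 0.52109817 -0.06504021  0.25391111] 2.7 65.70646984690485 319.21490726503424 199.40414599130818
```

View pics/w1.png

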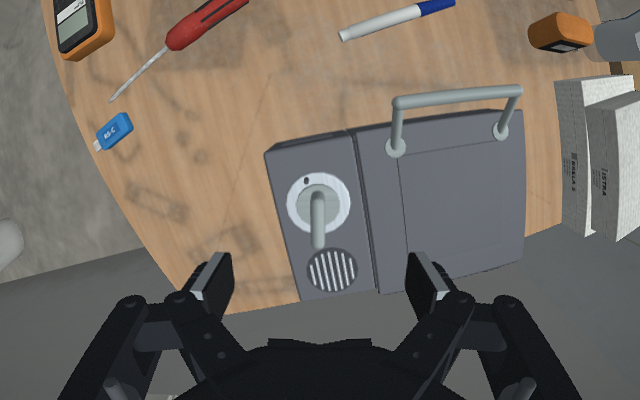

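The wrist view shows the wing as a vertical streak at column 318, from (317,192) to (318,247), centred between the fingers and parallel to the pads. The bar ends are at about (396,102) and (518,92). I'll check these metrically.

```bash
python3 - <<'E'
import pickle,numpy as np
r=pickle.load(open("w.pkl","rb"));R=np.array(r["R"]);f=200/np.tan(np.radians(r["vertical_fov"])/2)
def ray(u,v,z):
    x,y=u-r["cx"],v-r["cy"];h=np.hypot(x,y);th=h/f
    w=R.T@np.array([x/h*np.sin(th),y/h*np.sin(th),np.cos(th)]);o=-R.T@np.array(r["t"]);return o+w*(z-o[2])/w[2]
for n,u,v,z in(("wingA",317,192,.13),("wingB",318,247,.13),("dial",318.5,202,.078),("bar",396,102,.115),("bar",519,91,.115),("deckFR",266,154,.074),("deckBR",300,300,.074)):print(n,ray(u,v,z).round(4))
E
```

```text
wingA [ 0.5009 -0.0602  0.13  ]
wingB [ 0.5391 -0.07    0.13  ]
dial [ 0.5236 -0.0655  0.078 ]
bar [0.4578 0.0066 0.115 ]
bar [0.467  0.1084 0.115 ]
deckFR [ 0.4738 -0.0966  0.074 ]
deckBR [ 0.6169 -0.1097  0.074 ]
```

Request:
{"op": "drive_tool", "data": {
  "rows": [
    [[-0.0015,0,0.03],0],
    [[0,0,0.03],0],
    [[0,0,0.02],0],
    [[0,0,0],0]
  ]
}}

```text
t: 3.15
tool_pos: [0.5222, -0.0653, 0.1733]
tool_rot: [-0.414, -3.112, -0.0]
contact_force: [-0.3, -0.2, -0.4]
opening: 0.0854
grip_force: 0.0
```

Request:
{"op": "drive_tool", "data": {
  "rows": [
    [[0,0,0],0],
    [[0,0,0],0],
    [[0,0,0],0],
    [[0,0,0],0],
    [[0,0,0],0],
    [[0,0,0],0],
    [[0,0,0],0],
    [[0,0,0],0]
  ],
  "jaw": 1
}}

```text
t: 3.95
tool_pos: [0.5228, -0.0664, 0.1748]
tool_rot: [0.414, 3.114, -0.004]
contact_force: [-1.7, -3.2, 3.5]
opening: 0.0089
grip_force: 51.1
```

Request:
{"op": "drive_tool", "data": {
  "rows": [
    [[0,0,0],0.12],
    [[0,0,0],0.12],
    [[0,0,0],0.12],
    [[0,0,0],0.12],
    [[0,0,0],0.12],
    [[0,0,0],0.12],
    [[0,0,0],0.12],
    [[0,0,0],0.12],
    [[0,0,0],0.12],
    [[0,0,0],0.12]
  ]
}}

```text
t: 4.95
tool_pos: [0.5232, -0.0661, 0.1748]
tool_rot: [2.105, 2.329, -0.0]
contact_force: [-0.5, -3.1, 2.1]
opening: 0.0092
grip_force: 50.9
```

```bash
python3 -c "
from station import ctrl
o=ctrl.get_obs();print(o['q'],o['wrist_torque'],o['contact_force'])"
```

```text
[-2.66356333e-01 -6.46240201e-02  1.95377635e+00 -1.32272043e-03
  1.25035800e+00 -3.67167723e-01] [-0.42698251  0.00370958  0.04568136] [-0.45410155 -3.12296812  2.07381226]
```

Request:
{"op": "drive_tool", "data": {
  "rows": [
    [[0,0,0],0.1],
    [[0,0,0],0.1],
    [[0,0,0],0.1],
    [[0,0,0],0.1],
    [[0,0,0],0.1],
    [[0,0,0],0.1],
    [[0,0,0],0.1],
    [[0,0,0],0.1],
    [[0,0,0],0]
  ]
}}

```text
t: 5.85
tool_pos: [0.5236, -0.0663, 0.1748]
tool_rot: [2.842, 1.332, 0.003]
contact_force: [1.8, -3.6, 1.6]
opening: 0.0094
grip_force: 50.7
```

```bash
python3 -c "
from station import ctrl
o=ctrl.get_obs();print(o['q'][5],o['wrist_torque'],o['contact_force'],o['effort'][5])"
```

```text
0.42793985871119133 [-0.66056734 -0.3345194  -0.01907453] [ 1.81921561 -3.57455583  1.58583344] 0.4072219133377075
```

Request:
{"op": "drive_tool", "data": {
  "rows": [
    [[0,0,0],0.05],
    [[0,0,0],0.05],
    [[0,0,0],0]
  ]
}}

```text
t: 6.15
tool_pos: [0.5236, -0.0663, 0.1748]
tool_rot: [2.904, 1.191, 0.003]
contact_force: [2.1, -4.4, 1.7]
opening: 0.009
grip_force: 50.7
```

```bash
python3 -c "
from station import ctrl
o=ctrl.get_obs();print(o['q'][5],o['wrist_torque'],o['contact_force'],o['effort'][5])"
```

```text
0.5263689146486719 [-0.81593804 -0.41277787 -0.05496796] [ 2.08505768 -4.35038973  1.74832119] 0.15191927086561918
```

Request:
{"op": "drive_tool", "data": {
  "rows": [
    [[0,0,0],0.05],
    [[0,0,0],0.05],
    [[0,0,0],0.05],
    [[0,0,0],0.05],
    [[0,0,0],0]
  ]
}}

```text
t: 6.65
tool_pos: [0.5236, -0.0664, 0.1748]
tool_rot: [3.008, 0.895, 0.004]
contact_force: [2.6, -5.3, 0.8]
opening: 0.0092
grip_force: 50.7
```

```bash
python3 -c "
from station import ctrl
o=ctrl.get_obs();print(o['q'][5],o['wrist_torque'],o['contact_force'],o['effort'][5])"
```

```text
0.7263318019971635 [-0.85787707 -0.43273678  0.02833049] [ 2.64330107 -5.26365146  0.79099019] 0.15050492249429226
```

Request:
{"op": "drive_tool", "data": {
  "rows": [
    [[0,0,0],0.05],
    [[0,0,0],0.05],
    [[0,0,0],0]
  ]
}}

```text
t: 6.95
tool_pos: [0.5237, -0.0665, 0.1748]
tool_rot: [3.049, 0.744, 0.004]
contact_force: [2.7, -4.9, 1.0]
opening: 0.0093
grip_force: 50.7
```

```bash
python3 -c "
from station import ctrl,vision
import cv2
o=ctrl.get_obs();print(o['q'][5],o['wrist_torque'],o['contact_force'],o['effort'][5])
a=vision.get_image('wrist')['image'];cv2.imwrite('pics/w2.png',a)"
```

```text
0.826318676505396 [-0.89379722 -0.37768162 -0.05156033] [ 2.70369315 -4.93199592  1.01024776] 0.1516371499747038
```

View pics/w2.png

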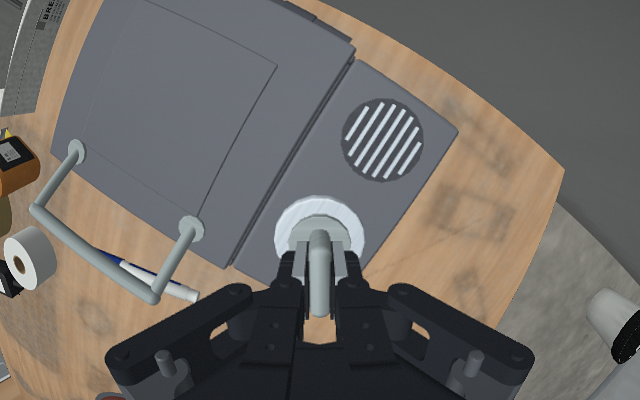

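The wrist view shows the wing, at (320,250), still square between the pads. There has been no stop torque after 2.4 rad, so I'll go on in small steps.

Request:
{"op": "drive_tool", "data": {
  "rows": [
    [[0,0,0],0.05],
    [[0,0,0],0.05],
    [[0,0,0],0.05],
    [[0,0,0],0.05],
    [[0,0,0],0]
  ]
}}

```text
t: 7.5
tool_pos: [0.5237, -0.0665, 0.1748]
tool_rot: [3.108, 0.436, 0.004]
contact_force: [3.1, -5.4, 1.6]
opening: 0.0093
grip_force: 50.7
```

```bash
python3 -c "
from station import ctrl
o=ctrl.get_obs();print(o['q'][5],o['wrist_torque'],o['contact_force'],o['effort'][5])"
```

```text
1.0263280743530818 [-0.93224691 -0.42014625 -0.01583691] [ 3.07640331 -5.38656317  1.58446715] 0.15433110762387514
```

Request:
{"op": "drive_tool", "data": {
  "rows": [
    [[0,0,0],0.05],
    [[0,0,0],0.05],
    [[0,0,0],0.05],
    [[0,0,0],0]
  ]
}}

```text
t: 7.9
tool_pos: [0.5237, -0.0666, 0.1748]
tool_rot: [3.132, 0.201, 0.005]
contact_force: [3.7, -5.7, 0.8]
opening: 0.0089
grip_force: 50.7
```

```bash
python3 -c "
from station import ctrl
o=ctrl.get_obs();print(o['q'][5],o['wrist_torque'],o['contact_force'],o['effort'][5])"
```

```text
1.1763060788289448 [-0.98531896 -0.40965503  0.00967857] [ 3.70149317 -5.69292442  0.75569388] 0.15610069502145052
```

Request:
{"op": "drive_tool", "data": {
  "rows": [
    [[0,0,0],0.05],
    [[0,0,0],0.05],
    [[0,0,0],0.03],
    [[0,0,0],0]
  ]
}}

```text
t: 8.3
tool_pos: [0.5237, -0.0666, 0.1749]
tool_rot: [3.138, 0.005, 0.005]
contact_force: [4.3, -6.0, 1.0]
opening: 0.009
grip_force: 67.3
```

```bash
python3 -c "
from station import ctrl
o=ctrl.get_obs();print(o['q'][5],o['wrist_torque'],o['contact_force'],o['effort'][5])"
```

```text
1.3023858011749798 [-1.00648487 -0.33441355  1.34792219] [ 4.2989713  -6.00531582  0.97285134] 1.4512790367007256
```

Request:
{"op": "drive_tool", "data": {
  "rows": [
    [[0,0,0],0.05],
    [[0,0,0],0.05],
    [[0,0,0],0.03],
    [[0,0,0],0]
  ]
}}

```text
t: 8.7
tool_pos: [0.5237, -0.0665, 0.175]
tool_rot: [3.131, -0.189, 0.005]
contact_force: [2.8, -6.7, 1.5]
opening: 0.0094
grip_force: 133.7
```

```bash
python3 -c "
from station import ctrl,vision
import cv2
o=ctrl.get_obs();print(o['q'][5],o['wrist_torque'],o['contact_force'],o['effort'][5])
r=vision.get_image('wrist');a=r['image'];cv2.imwrite('pics/w3.png',cv2.resize(a[150:350,200:440],None,fx=3,fy=3))"
```

```text
1.4273744538308777 [-0.89050345 -0.30288451  3.2298749 ] [ 2.76661376 -6.66622812  1.45651486] 3.317156508564949
```

View pics/w3.png

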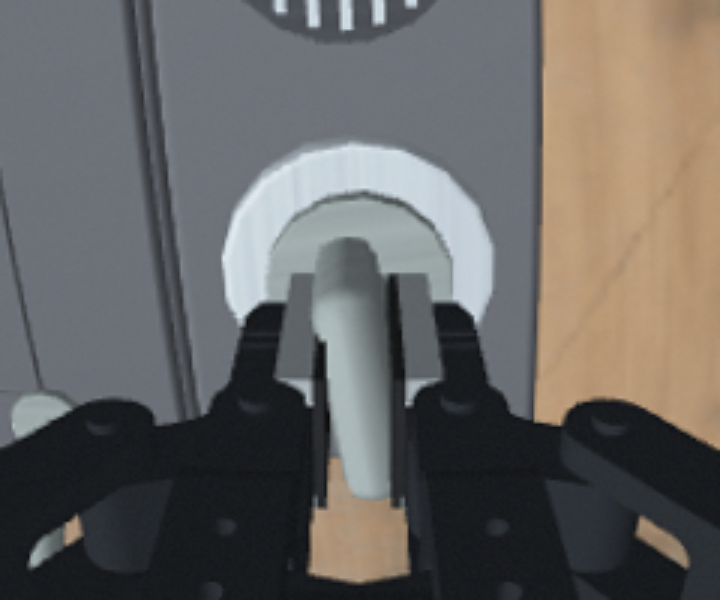

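The stop is reached: the z moment jumped to 3.2 N m, and in the crop the wing lags the pads. I'll ease back, release and rise.

Request:
{"op": "drive_tool", "data": {
  "rows": [
    [[0,0,0],-0.07],
    [[0,0,0],-0.06],
    [[0,0,0],0],
    [[0,0,0],0]
  ]
}}

```text
t: 9.15
tool_pos: [0.5237, -0.0665, 0.1749]
tool_rot: [3.137, 0.006, 0.005]
contact_force: [2.7, -6.3, 1.8]
opening: 0.0097
grip_force: 67.4
```

Request:
{"op": "drive_tool", "data": {
  "rows": [
    [[0,0,0],0],
    [[0,0,0],0],
    [[0,0,0],0],
    [[0,0,0],0],
    [[0,0,0],0],
    [[0,0,0],0],
    [[0,0,-0.03],0],
    [[0,0,-0.03],0],
    [[0,0,-0.03],0],
    [[0,0,0],0]
  ],
  "jaw": 0
}}

```text
t: 10.15
tool_pos: [0.5249, -0.066, 0.2696]
tool_rot: [3.139, -0.005, 0.014]
contact_force: [0.3, 0.1, -0.1]
opening: 0.0852
grip_force: 0.0
```

Request:
{"op": "drive_tool", "data": {
  "rows": [
    [[0,0,0],-0.148],
    [[0,0,0],-0.148],
    [[0,0,0],-0.148],
    [[0,0,0],-0.148],
    [[0,0,0],-0.148],
    [[0,0,0],-0.148],
    [[0,0,0],-0.148],
    [[0,0,0],-0.148],
    [[0,0,0],-0.148],
    [[0,0,0],-0.148]
  ]
}}

```text
t: 11.15
tool_pos: [0.5223, -0.0654, 0.2628]
tool_rot: [-2.316, -2.121, 0.001]
contact_force: [0.2, -0.2, 0.4]
opening: 0.0851
grip_force: 0.0
```

```bash
python3 - <<'E'
from station import ctrl,vision
import cv2,pickle
from scipy.spatial.transform import Rotation as R
o=ctrl.get_obs();print(o['q'],o['tool_pos'],o['wrist_torque'],o['contact_force'])
M=R.from_rotvec(o['tool_rot']).as_matrix();print(M)
print(M.T@([.462,.0565,.26]-o['tool_pos']))
r=vision.get_image('wrist');pickle.dump(r,open("w.pkl","wb"));cv2.imwrite('pics/w4.png',r['image'])
E
```

```text
[-2.65955918e-01 -1.55731697e-01  1.88286921e+00  8.83974751e-05
  1.41595800e+00 -1.78146471e-01] [ 0.52229897 -0.06535648  0.26284275] [-0.01761294  0.03145318  0.00802791] [ 0.16915232 -0.16381287  0.36588069]
[[ 8.77105457e-02  9.96144981e-01 -1.42706248e-03]
 [ 9.96145941e-01 -8.77099437e-02  4.79267414e-04]
 [ 3.52252259e-04 -1.46359930e-03 -9.99998867e-01]]
[ 0.11609698 -0.07075038  0.0029872 ]
```

View pics/w4.png

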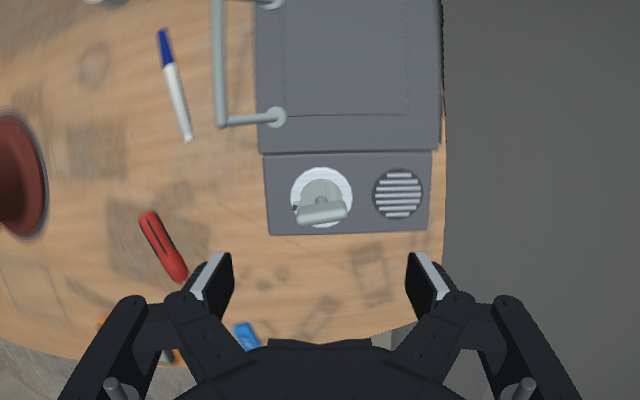

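The nose now touches the pin at (297,208), so the key is at its stop. Next I'll move over the bar and descend.

Request:
{"op": "drive_tool", "data": {
  "rows": [
    [[0.029,-0.0177,0],0],
    [[0.029,-0.0177,0],0],
    [[0.029,-0.0177,0],0],
    [[0.029,-0.0177,0],0],
    [[0,0,0.03],0],
    [[0,0,0.03],0],
    [[0,0,0.02],0],
    [[0,0,0.013],0],
    [[0,0,0],0],
    [[0,0,0],0]
  ]
}}

```text
t: 12.2
tool_pos: [0.4634, 0.0566, 0.1714]
tool_rot: [2.324, 2.113, 0.001]
contact_force: [0.0, 0.7, 0.5]
opening: 0.0854
grip_force: 0.0
```

Request:
{"op": "drive_tool", "data": {
  "rows": [
    [[0,0,0],0],
    [[0,0,0],0],
    [[0,0,0],0],
    [[0,0,0],0],
    [[0,0,0],0],
    [[0,0,0],0],
    [[0,0,0],0],
    [[0,0,0],0]
  ],
  "jaw": 1,
  "grip_force": 40
}}

```text
t: 13.0
tool_pos: [0.4618, 0.0568, 0.1702]
tool_rot: [-2.321, -2.113, 0.005]
contact_force: [-5.0, 0.4, 2.2]
opening: 0.0085
grip_force: 38.9
```

```bash
python3 - <<'E'
from station import ctrl
import numpy as np
o=ctrl.get_obs();print(o['q'],o['tool_pos'],o['wrist_torque'],o['contact_force'],o['opening'],o['grip_force'])
p=[(-.173*np.cos(t)+.041*np.sin(t),.173*np.sin(t)+.041*np.cos(t)) for t in np.radians(np.arange(0,61,3))]
print(np.diff(p,axis=0).round(4).tolist(),np.array(p[-1])-p[0])
E
```

```text
[-3.77310289e-02 -2.15847277e-01  2.09694563e+00 -4.16434769e-05
  1.26471210e+00  5.56343290e-02] [0.46182519 0.05681121 0.17024717] [0.0339305  0.78713724 0.15832788] [-5.04277045  0.38631423  2.23534688] 0.008536018530448369 38.94709289073944
[[0.0024, 0.009], [0.0029, 0.0089], [0.0033, 0.0087], [0.0038, 0.0085], [0.0042, 0.0083], [0.0046, 0.0081], [0.005, 0.0078], [0.0054, 0.0075], [0.0058, 0.0073], [0.0062, 0.0069], [0.0066, 0.0066], [0.0069, 0.0062], [0.0072, 0.0059], [0.0075, 0.0055], [0.0078, 0.0051], [0.008, 0.0047], [0.0083, 0.0042], [0.0085, 0.0038], [0.0087, 0.0034], [0.0088, 0.0029]] [0.12200704 0.12932239]
```

Request:
{"op": "drive_tool", "data": {
  "rows": [
    [[0,0.0024,-0.009],0],
    [[0,0.0029,-0.0089],0],
    [[0,0.0033,-0.0087],0],
    [[0,0.0038,-0.0085],0],
    [[0,0.0042,-0.0083],0],
    [[0,0.0046,-0.0081],0],
    [[0,0.005,-0.0078],0],
    [[0,0.0054,-0.0075],0],
    [[0,0.0058,-0.0073],0],
    [[0,0.0062,-0.0069],0]
  ]
}}

```text
t: 14.0
tool_pos: [0.504, 0.0536, 0.2536]
tool_rot: [-2.316, -2.11, 0.01]
contact_force: [-18.6, 4.0, 13.7]
opening: 0.0084
grip_force: 39.3
```

Request:
{"op": "drive_tool", "data": {
  "rows": [
    [[0,0.0066,-0.0066],0],
    [[0,0.0069,-0.0062],0],
    [[0,0.0072,-0.0059],0],
    [[0,0.0075,-0.0055],0],
    [[0,0.0078,-0.0051],0],
    [[0,0.008,-0.0047],0],
    [[0,0.0083,-0.0042],0],
    [[0,0.0085,-0.0038],0],
    [[0,0.0087,-0.0034],0],
    [[0,0.0088,-0.0029],0]
  ]
}}

```text
t: 15.0
tool_pos: [0.5854, 0.0472, 0.3042]
tool_rot: [-2.321, -2.116, -0.009]
contact_force: [-4.3, 7.4, 7.3]
opening: 0.0084
grip_force: 40.9
```

Request:
{"op": "drive_tool", "data": {
  "rows": [
    [[0,0,0],0],
    [[0,0,0],0],
    [[0,0,0],0],
    [[0,0,0],0],
    [[0,0,0],0],
    [[0,0,0],0]
  ]
}}

```text
t: 15.6
tool_pos: [0.5852, 0.0472, 0.3041]
tool_rot: [-2.321, -2.116, -0.009]
contact_force: [-4.0, 7.7, 6.4]
opening: 0.0082
grip_force: 41.1
```

```bash
python3 - <<'E'
from station import ctrl,vision
import cv2,numpy as np
o=ctrl.get_obs();print(o['tool_pos'],o['contact_force'],o['opening'],o['grip_force'],o['dq'].round(3))
a=vision.get_image('top')['image'][90:210,240:400];b=vision.get_image('scene')['image'][110:260,230:430]
cv2.imwrite('pics/e.png',np.hstack([cv2.resize(a,(400,300)),cv2.resize(b,(400,300))]))
E
```

```text
[0.58524069 0.04719969 0.30413755] [-3.99738475  7.68884672  6.36879325] 0.008235156089741104 41.08398199081421 [ 0.001  0.     0.    -0.     0.001  0.   ]
```

View pics/e.png

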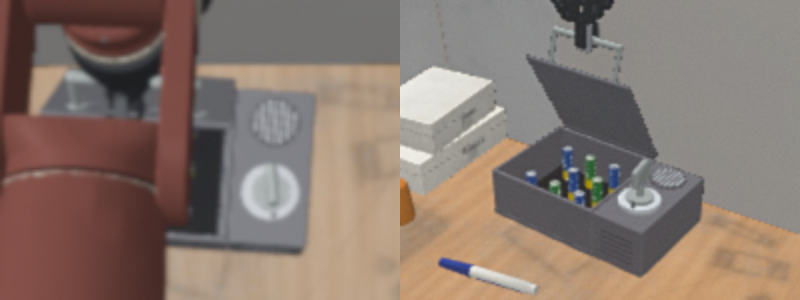

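The right half of the picture shows the lid open at about 60° with the fingers on the bar. The chord travelled works out at 61 ± 1°. The key still lies along x at its stop, and everything is still.

```bash
python3 -c "
from station import ctrl
print(ctrl.finish_job())"
```

```text
the job is handed in; nothing more can be done
None
```

I wound the timer key to its stop with the lid shut, then lifted the lid to about 61° open and handed the job in with the gripper still holding it; no verdict came back.

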